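# Find the unlatched flap of the dust box and push it open

## Robot

A 6-joint arm with a two-finger parallel gripper is mounted at the origin on the work surface. World frame = base frame: x ahead of the robot, y to its left, z up, the work surface at z = 0. Lengths are in mm, angles in rad, forces in N, time in s.
With the tool pointing down it reaches from about 225 to 875 mm from the base axis. Payload 3.4 kg.
Tool frame: the origin (TCP) lies on the centre line of the jaws, within the pads' length; the fingertips stand 19 mm ahead of it and the grasp point (between the pads) is the TCP (tip_extent is the distance from the TCP to the fingertips, in mm); x points along the fingers, y is the direction in which the jaws open and shut, and the axes are right-handed (so a half turn about x gives the same grasp; the last joint's range is limited). The gripper opens to 85 mm and grips with 20 to 120 N. Pads are 22 mm wide; open, the fingers measure 114 mm over their backs; the gripper's body (76 mm by 85 mm) begins 54 mm behind the grasp point. The pads swing forward as they close: fully open they stand 13 mm farther back than shut.
Start: joints at [-1.288, 0.276, 1.505, -0, 1.361, -0.121], TCP at [225.928, -528.788, 250.328] pointing down, gripper open.
Joint ranges: [-2.89, 2.89], [-0.75, 2.08], [0.22, 2.7], [-1.18, 4.32], [0.11, 2.71], [-2.7, 2.7]. Speed limits (rad/s): [2.57, 2.57, 3.14, 3.14, 3.14, 3.14].

## Interface

Orientations are given as [roll, pitch, yaw] about the fixed x, y, z axes, in that order (R = Rz(yaw) Ry(pitch) Rx(roll)).
In Python, from cell import state, camera, camera_info, job_done, tip_extent gives the robot as it stands.
- The arm moves only by the tool jog_arm, never from a script. Its argument "increments" is a list of rows, each an object with "hand": the finger opening in cm, from 0 to 8.54; "delta_pos": the shift along the world's x, y, z in cm, a list of three; "roll": the turn about the world's z in degrees. In form: [{"hand": hand, "delta_pos": [x, y, z], "roll": roll}, ...]. A call has 1 to 12 rows; each row is the pose to reach, as a shift and turn from the pose measured when the call began; what a row does not reach only later rows make up. A row lasts 1/12 s, in which the tool goes at most 41.7 mm and 7.16 degrees, less where a joint would pass 70% of its speed; a pose out of reach is approached as far as the arm can. A call with a gripper value outside its range is refused whole. The fingers move at their own pace and stop on an object; "grip_force" is the grip in N (left out, the last holds). Time passes only in rows, so rows that repeat a pose let the fingers close. It gives the time, the measured TCP pose, the force and the opening at its end, in the units of the state.
- state(): the state, without advancing time (a new reading comes with each control period).
- camera(name): name is "scene" or "top" or "wrist"; returns the picture (480x640x3 uint8, red, green, blue); there is no depth.
- camera_info(name): a dict with "K" (3x3 intrinsics, pixels), "rvec" (rotation vector, rad) and "tvec" (3), from world to camera coordinates, as OpenCV has them. Camera axes: x right, y down, z forward; pixel columns grow to the right and rows downward; lengths in mm; the calibration is good to about 2 mm. A picture is of the moment at which its call begins: read the wrist's pose just before it. camera_info takes no time and is no camera call; for the wrist camera it gives the pose at the moment of the call.
- job_done(): hands the job in, once; it reports no verdict.
The state is a dict: "time": time; "q": joint angles; "joint_vel": joint speeds; "joint_torque": joint torques, N m; "tcp_pos": TCP position; "tcp_rot": TCP orientation; "wrist_force": force on the tool from outside, world axes, zero at the start; "torque": the same for the moment, N m; "opening": opening from 0.0 (shut) to 1.0 (fully open).
Only numpy, scipy, OpenCV 4.12 (cv2) and the standard library are available. Lean on these libraries where they do the work, as an engineer would, in place of code of your own. Each camera call takes 0.05 s, during which the arm holds its last target. There are 200 camera calls.

## Task

One of the four flaps on the bench's dust box is unlatched so that its cell can be emptied, but they all look alike. Press the black pads with the fingertips to find the flap that rocks, then push that flap down until it is fully open and leave it standing open. Nothing is to be gripped or lifted, and everything else on and around the box stays where it is.

Things in the scene. Friction and masses are not known exactly. Their poses are not given: they have to be found in the camera images.
- dustbox: grey painted metal dust box fixed to the bench, 200 mm (its x, front to back) by 428 mm (its y) by 100 mm tall; origin at the centre of its underside, its -x side is the front, nearest the robot. Four identical aluminium flaps lie in a row along its y, 104 mm apart, flush with its top (100 mm above the bench); under each is an open cell, 92 mm wide (y) and 106 mm long (x), about 90 mm deep. The 78 mm deep strip of deck behind the flaps is solid.
- pad_a (a point): centre of the top of the black rubber press pad (28 mm across, 2 mm proud, so its top is 102 mm above the bench when shut) on the first flap (at the +y end of the row, the robot's left). The flap is an aluminium plate 102 mm long (x) by 88 mm wide (y), 6 mm thick, pivoted on a pin along the box's y that crosses it 44 mm behind the pad's centre; 72 mm of the plate lie in front of the pin, 30 mm behind it. The axes are the box's axes while the flap is shut.
- flap_a (a joint): angle (rad) of the first flap (at the +y end of the row, the robot's left): 0 = shut and flush; it grows as the pad end sinks into the cell and the back end rises; 0.75 = fully open, at its stop. A latched flap gives no more than about 0.04 under a press. The unlatched one turns against a stiff hinge (about 1.5 to 3 N on the pad) and stays where it is left. All four look alike and start at 0; which of them is unlatched differs from start to start.
- pad_b (a point): centre of the top of the black rubber press pad (28 mm across, 2 mm proud, so its top is 102 mm above the bench when shut) on the second flap from the +y end. The flap is an aluminium plate 102 mm long (x) by 88 mm wide (y), 6 mm thick, pivoted on a pin along the box's y that crosses it 44 mm behind the pad's centre; 72 mm of the plate lie in front of the pin, 30 mm behind it. The axes are the box's axes while the flap is shut.
- flap_b (a joint): angle (rad) of the second flap from the +y end: 0 = shut and flush; it grows as the pad end sinks into the cell and the back end rises; 0.75 = fully open, at its stop. A latched flap gives no more than about 0.04 under a press. The unlatched one turns against a stiff hinge (about 1.5 to 3 N on the pad) and stays where it is left. All four look alike and start at 0; which of them is unlatched differs from start to start.
- pad_c (a point): centre of the top of the black rubber press pad (28 mm across, 2 mm proud, so its top is 102 mm above the bench when shut) on the third flap from the +y end. The flap is an aluminium plate 102 mm long (x) by 88 mm wide (y), 6 mm thick, pivoted on a pin along the box's y that crosses it 44 mm behind the pad's centre; 72 mm of the plate lie in front of the pin, 30 mm behind it. The axes are the box's axes while the flap is shut.
- flap_c (a joint): angle (rad) of the third flap from the +y end: 0 = shut and flush; it grows as the pad end sinks into the cell and the back end rises; 0.75 = fully open, at its stop. A latched flap gives no more than about 0.04 under a press. The unlatched one turns against a stiff hinge (about 1.5 to 3 N on the pad) and stays where it is left. All four look alike and start at 0; which of them is unlatched differs from start to start.
- pad_d (a point): centre of the top of the black rubber press pad (28 mm across, 2 mm proud, so its top is 102 mm above the bench when shut) on the fourth flap (at the -y end of the row, the robot's right). The flap is an aluminium plate 102 mm long (x) by 88 mm wide (y), 6 mm thick, pivoted on a pin along the box's y that crosses it 44 mm behind the pad's centre; 72 mm of the plate lie in front of the pin, 30 mm behind it. The axes are the box's axes while the flap is shut.
- flap_d (a joint): angle (rad) of the fourth flap (at the -y end of the row, the robot's right): 0 = shut and flush; it grows as the pad end sinks into the cell and the back end rises; 0.75 = fully open, at its stop. A latched flap gives no more than about 0.04 under a press. The unlatched one turns against a stiff hinge (about 1.5 to 3 N on the pad) and stays where it is left. All four look alike and start at 0; which of them is unlatched differs from start to start.
- amber_jar_mid (a point): bystander, to be left alone: small amber glass jar with a white cap, 42 mm across, 60 mm tall, standing on the deck of the dust box behind the flaps; the point is on its axis, half-way up
- polish_tin_mid (a point): bystander, to be left alone: low round metal tin, 52 mm across, 35 mm tall, standing on the deck of the dust box behind the flaps; the point is on its axis, half-way up
- wash_bottle_mid (a point): bystander, to be left alone: white plastic bottle with a blue cap, 68 mm across, 170 mm tall, standing on the bench beside the box; the point is on its axis, half-way up
- brush_pot_mid (a point): bystander, to be left alone: clear round pot, 68 mm across, with brushes standing in it, 150 mm tall over all, on the bench beside the box; the point is on its axis, half-way up the pot (45 mm above the bench)
- tape_roll_mid (a point): bystander, to be left alone: roll of pale tape lying flat, 90 mm across, 50 mm tall, on the bench beside the box; the point is on its axis, half-way up
- parts_tray_mid (a point): bystander, to be left alone: shallow steel tray, 130 x 85 x 35 mm, on the bench beside the box; the point is on its axis, half-way up
- ring_cone_mid (a point): bystander, to be left alone: wooden ring cone on a round foot, 48 mm across, 100 mm tall, on the bench beside the box; the point is on its axis, half-way up

How it is judged (in metres and radians):
On the way, in this order (a step that is already met when the one before it is completed fails the run):
1. the unlatched flap has rocked under a press (past 0.08 rad) (value of joint any of flap_a, flap_b, flap_c, flap_d above 0.08 rad), for 0.02 s.
2. that flap has been pushed fully open (past 0.62 rad of 0.75) (value of joint any of flap_a, flap_b, flap_c, flap_d above 0.62 rad), for 0.1 s.
At the end, for the whole second after the job is handed in: One flap stands open by more than 0.62 rad (its stop is at 0.75), at rest, the other three are shut (under 0.1 rad), and every bystander is within 20 mm of where it began (((value of joint flap_a above 0.62 rad and value of joint each of flap_b, flap_c, flap_d below 0.1 rad) or (value of joint flap_b above 0.62 rad and value of joint each of flap_a, flap_c, flap_d below 0.1 rad) or (value of joint flap_c above 0.62 rad and value of joint each of flap_a, flap_b, flap_d below 0.1 rad) or (value of joint flap_d above 0.62 rad and value of joint each of flap_a, flap_b, flap_c below 0.1 rad)) and velocity of joint each of flap_a, flap_b, flap_c, flap_d below 0.1 rad/s and distance of each of amber_jar_mid, polish_tin_mid, wash_bottle_mid, brush_pot_mid, tape_roll_mid, parts_tray_mid, ring_cone_mid from where it was at the start of the episode below 0.02 m); the robot touches nothing.
It fails at once if a bystander was lifted, carried or shifted by more than 20 mm (distance of any of amber_jar_mid, polish_tin_mid, wash_bottle_mid, brush_pot_mid, tape_roll_mid, parts_tray_mid, ring_cone_mid from where it was at the start of the episode above 0.02 m).
It also fails if it takes over 42 s, if anything falls off the work surface, if the arm or the gripper's body presses on something with over 40 N, if the wrist force passes 120 N, or if a joint passes its speed limit or range.

## Working session

There is one attempt and no reset: what is moved stays moved. The work goes in short steps, Python scripts to look and compute and a tool call to move; the robot and the scene stay as the last step left them, time stands still between calls to the robot, and variables do not carry over. Pictures are saved under pics/ and viewed, about 8 in all and at most 12, crops included, and the job is handed in when it is done.

Besides the shell and the picture viewer there is one more tool, called after "Call:" as name([rows], argument=value, ...), one row to a line, values as JSON. jog_arm: Moves the arm, as the interface text tells. Its arguments: {"type":"object","properties":{"increments":{"type":"array"},"grip_force":{"type":"number"}},"required":["increments"]}

```bash
mkdir -p pics; python3 - <<'E'
from cell import *
import cv2
for n in("top","scene"):
    cv2.imwrite(f"pics/{n}0.png",camera(n)[:,:,::-1])
    i=camera_info(n);print(n,i)
print(state())
E
```

```text
top {'K': array([[454.54927638,   0.        , 323.29766606],
       [  0.        , 454.54927638, 239.92615533],
       [  0.        ,   0.        ,   1.        ]]), 'rvec': array([ 2.1702996 , -2.14284884,  0.20403903]), 'tvec': array([  9.75896011, 519.25226869, 994.57198362])}
scene {'K': array([[508.78962623,   0.        , 319.63116176],
       [  0.        , 508.78962623, 242.11277632],
       [  0.        ,   0.        ,   1.        ]]), 'rvec': array([ 2.36610233,  1.05981555, -0.29769578]), 'tvec': array([-336.44815494, -233.09434986, 1304.04843592])}
{'time': 0.1, 'q': array([-1.28799084e+00,  2.76525667e-01,  1.50600124e+00, -8.98601779e-06,
        1.36071249e+00, -1.21003314e-01]), 'joint_vel': array([-0.00030807, -0.00192685, -0.0030058 , -0.00048908,  0.00193035,
       -0.00148894]), 'joint_torque': array([ 1.32656191e-03, -4.17698407e+01, -2.46402919e+01,  3.21653624e-05,
        5.82357126e-03, -2.80910186e-06]), 'tcp_pos': array([ 225.79734394, -528.32993725,  249.53177281]), 'tcp_rot': array([-1.68646471,  1.56914956,  1.85893862]), 'wrist_force': array([0.34827389, 0.06506031, 0.56123623]), 'torque': array([-0.0211995 ,  0.01032912,  0.02029067]), 'opening': 1.0012548401278447}
```

View pics/top0.png

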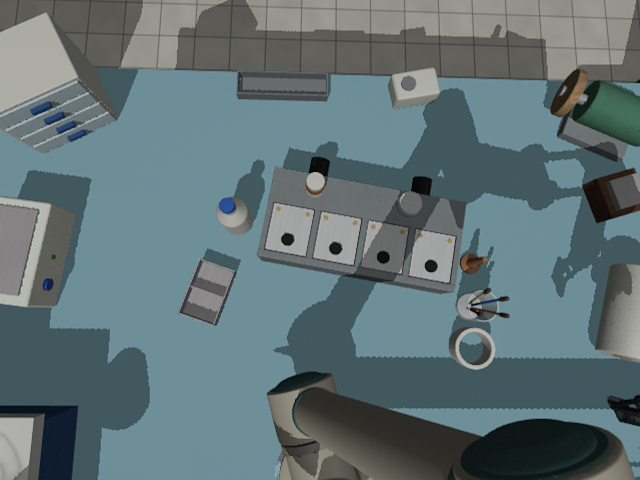

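View pics/scene0.png

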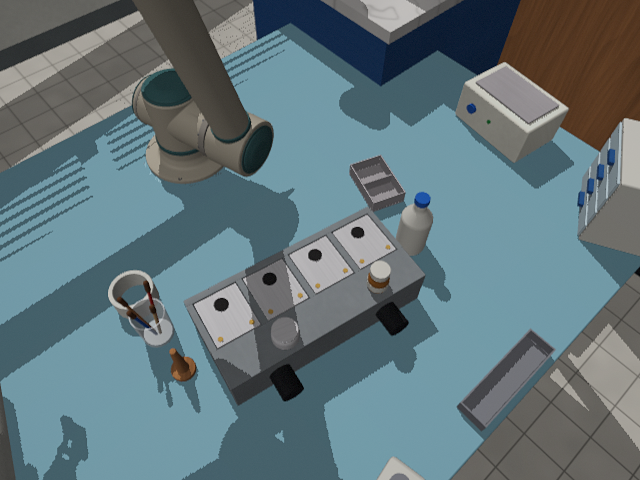

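The top view shows the pads at about (288,239), (335,248), (383,257) and (431,266). The tin and jar stand behind the flaps, and the bottle, tray, cone, pot and tape stand at the sides.

```bash
cat > h.py <<'E'
from cell import *
import cv2, numpy as np
def ray(n,px,z):
    i=camera_info(n);R=cv2.Rodrigues(i["rvec"])[0];t=i["tvec"]
    d=R.T@np.linalg.solve(i["K"],[*px,1]);o=-R.T@t
    return o+d*(z-o[2])/d[2]
def blob(n,im,px,r=13,th=45):
    x,y=map(int,px);c=im[y-r:y+r+1,x-r:x+r+1].max(2)<th
    k,l,s,cen=cv2.connectedComponentsWithStats(c.astype(np.uint8))
    j=1+s[1:,4].argmax();return cen[j]+[x-r,y-r],s[j,4]
E
python3 - <<'E'
from h import *
for n,P in dict(top=[(288,239),(335,248),(383,257),(431,266)],scene=[(357,232),(315,255),(269,279),(221,304)]).items():
    im=cv2.imread(f"pics/{n}0.png");Q=[]
    for p in P:
        c,a=blob(n,im,p);Q.append(ray(n,c,102));print(n,c,a,Q[-1].round(1))
    d=Q[0]-Q[3];print("yaw",np.degrees(np.arctan2(-d[0],d[1])),np.linalg.norm(d))
for nm,p,z in [("jar",(316,178),160),("tin",(411,203),135),("bottle",(227,205),170),("cone",(473,262),20),("brush",(508,298),140)]: print(nm,ray("top",p,z).round())
s=state();R=cv2.Rodrigues(s["tcp_rot"])[0];print(R.round(3))
from scipy.spatial.transform import Rotation as Ro
print(Ro.from_euler("xyz",s["tcp_rot"]).as_matrix().round(3))
E
```

```text
top [287.05660377 239.04716981] 106 [510.1  95.8 102. ]
top [335.10185185 247.99074074] 108 [492.4  -6.9 102. ]
top [382.61864407 256.72881356] 118 [ 475.1 -108.6  102. ]
top [430.40707965 265.66371681] 113 [ 457.3 -211.1  102. ]
yaw -9.763967938813796 311.39746496424686
scene [357.31313131 231.92929293] 99 [511.1  95.6 102. ]
scene [314.49056604 254.5754717 ] 106 [493.6  -7.1 102. ]
scene [269.07692308 278.46153846] 130 [ 475.9 -109.4  102. ]
scene [221.00740741 304.08888889] 135 [ 458.9 -211.5  102. ]
yaw -9.658221496180586 311.53237338483564
jar [629.  37. 160.]
tin [ 586. -164.  135.]
bottle [566. 214. 170.]
cone [ 476. -334.   20.]
brush [ 389. -359.  140.]
[[-0.34  -0.712 -0.614]
 [-0.486 -0.426  0.763]
 [-0.805  0.557 -0.201]]
[[-0.     0.393 -0.92 ]
 [ 0.002 -0.92  -0.393]
 [-1.    -0.002 -0.   ]]
```

Call:
jog_arm([
  {"hand": 0, "delta_pos": [2.3, 3.2, 0], "roll": -3},
  {"hand": 0, "delta_pos": [4.6, 6.4, 0], "roll": -6},
  {"hand": 0, "delta_pos": [6.9, 9.5, 0], "roll": -9},
  {"hand": 0, "delta_pos": [9.2, 12.7, 0], "roll": -13},
  {"hand": 0, "delta_pos": [11.6, 15.9, 0], "roll": -17},
  {"hand": 0, "delta_pos": [13.9, 19, 0], "roll": -21},
  {"hand": 0, "delta_pos": [16.2, 22.2, 0], "roll": -25},
  {"hand": 0, "delta_pos": [18.5, 25.4, 0], "roll": -29},
  {"hand": 0, "delta_pos": [20.9, 28.5, 0], "roll": -33},
  {"hand": 0, "delta_pos": [23.2, 31.7, 0], "roll": -33},
  {"hand": 0, "delta_pos": [23.2, 31.7, 0], "roll": -33},
  {"hand": 0, "delta_pos": [23.2, 31.7, 0], "roll": -33},
])

```text
time: 1.1
tcp_pos: [458.4, -209.5, 249.1]
tcp_rot: [-1.197, 1.569, 1.777]
wrist_force: [-0.4, -0.3, -0.0]
opening: 0.0
```

```bash
python3 - <<'E'
from h import *
s=state();print(s,tip_extent if not callable(tip_extent) else tip_extent())
E
```

```text
{'time': 1.1, 'q': array([-5.67679574e-01,  1.70102874e-01,  1.65091045e+00,  1.43353304e-03,
        1.32193753e+00,  1.17020501e+00]), 'joint_vel': array([-0.05662647, -0.00208569,  0.0035622 , -0.02543953, -0.00111285,
       -0.00700329]), 'joint_torque': array([ 1.55153666e+00, -3.49498022e+01, -2.43222570e+01,  2.99125761e-01,
        4.38252522e-03,  6.23269449e-02]), 'tcp_pos': array([ 458.43949432, -209.46708456,  249.12300983]), 'tcp_rot': array([-1.19707118,  1.56885355,  1.7770792 ]), 'wrist_force': array([-0.43885876, -0.28293146, -0.01591572]), 'torque': array([-0.01027094,  0.01331638,  0.03747693]), 'opening': 0.00012511331101216152} 19.0
```

Call:
jog_arm([
  {"hand": 0, "delta_pos": [0, -0.2, -3], "roll": 0},
  {"hand": 0, "delta_pos": [0, -0.2, -6], "roll": 0},
  {"hand": 0, "delta_pos": [0, -0.2, -9], "roll": 0},
  {"hand": 0, "delta_pos": [0, -0.2, -11], "roll": 0},
  {"hand": 0, "delta_pos": [0, -0.2, -11.5], "roll": 0},
  {"hand": 0, "delta_pos": [0, -0.2, -11.5], "roll": 0},
])

```text
time: 1.6
tcp_pos: [456.8, -212.0, 132.6]
tcp_rot: [-0.566, 1.565, 2.406]
wrist_force: [0.8, -0.2, 0.3]
opening: 0.003
```

```bash
python3 - <<'E'
from h import *
im=camera("scene")[:,:,::-1];cv2.imwrite("pics/s1.png",cv2.resize(im[180:400,140:440],None,fx=2.5,fy=2.5))
print(state()["tcp_pos"],state()["wrist_force"])
E
```

```text
[ 457.96421307 -212.48285769  134.08594971] [-0.84572912 -0.19078655  0.14265818]
```

View pics/s1.png

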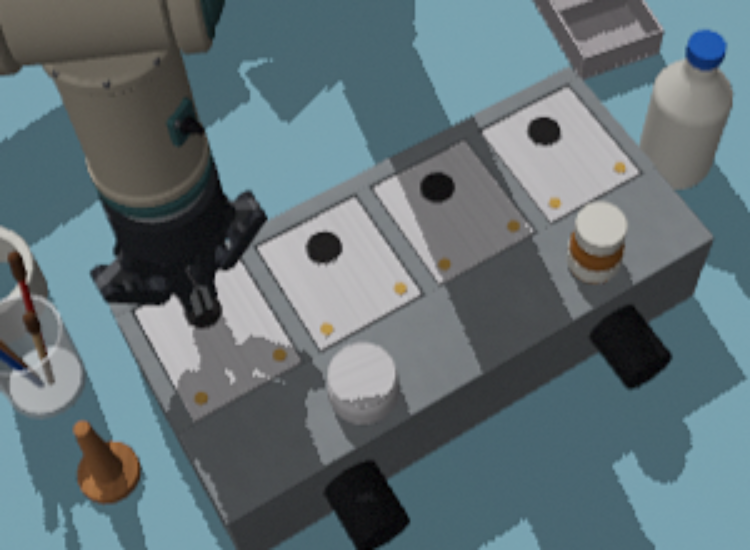

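The crop shows the shut fingertips above pad d, at about (205,310), clear of everything else. I'll press gently now.

Call:
jog_arm([
  {"hand": 0, "delta_pos": [0, 0, -0.5]},
  {"hand": 0, "delta_pos": [0, 0, -0.9], "roll": 0},
  {"hand": 0, "delta_pos": [0, 0, -1.2], "roll": 0},
  {"hand": 0, "delta_pos": [0, 0, -1.4], "roll": 0},
  {"hand": 0, "delta_pos": [0, 0, -1.6], "roll": 0},
  {"hand": 0, "delta_pos": [0, 0, -1.7], "roll": 0},
  {"hand": 0, "delta_pos": [0, 0, -1.7], "roll": 0},
])

```text
validation failed for argument at $.in...
```

Call:
jog_arm([
  {"hand": 0, "delta_pos": [0, 0, -0.5], "roll": 0},
  {"hand": 0, "delta_pos": [0, 0, -0.9], "roll": 0},
  {"hand": 0, "delta_pos": [0, 0, -1.2], "roll": 0},
  {"hand": 0, "delta_pos": [0, 0, -1.4], "roll": 0},
  {"hand": 0, "delta_pos": [0, 0, -1.6], "roll": 0},
  {"hand": 0, "delta_pos": [0, 0, -1.7], "roll": 0},
  {"hand": 0, "delta_pos": [0, 0, -1.7], "roll": 0},
])

```text
time: 2.23
tcp_pos: [458.2, -212.7, 120.1]
tcp_rot: [-1.734, 1.57, 1.24]
wrist_force: [-4.9, 2.0, 19.8]
opening: 0.001
```

Pad d held at about 20 N, so it is latched. I'll move to c.

Call:
jog_arm([
  {"hand": 0, "delta_pos": [0, 0, 1.8], "roll": 0},
  {"hand": 0, "delta_pos": [0.6, 3.5, 2], "roll": 0},
  {"hand": 0, "delta_pos": [1.2, 7, 2], "roll": 0},
  {"hand": 0, "delta_pos": [1.7, 10.4, 1.8], "roll": 0},
  {"hand": 0, "delta_pos": [1.7, 10.4, 1.4], "roll": 0},
  {"hand": 0, "delta_pos": [1.7, 10.4, 0.8], "roll": 0},
  {"hand": 0, "delta_pos": [1.7, 10.4, 0.4], "roll": 0},
  {"hand": 0, "delta_pos": [1.7, 10.4, 0.1], "roll": 0},
  {"hand": 0, "delta_pos": [1.7, 10.4, -0.1], "roll": 0},
  {"hand": 0, "delta_pos": [1.7, 10.4, -0.2], "roll": 0},
  {"hand": 0, "delta_pos": [1.7, 10.4, -0.3], "roll": 0},
  {"hand": 0, "delta_pos": [1.7, 10.4, -0.3], "roll": 0},
])

```text
time: 3.23
tcp_pos: [474.9, -109.6, 120.0]
tcp_rot: [-2.174, 1.57, 0.798]
wrist_force: [-6.5, 3.8, 24.7]
opening: -0.003
```

Pad c is latched too (25 N). Next is b.

Call:
jog_arm([
  {"hand": 0, "delta_pos": [0, 0, 1.8], "roll": 0},
  {"hand": 0, "delta_pos": [0.6, 3.5, 2], "roll": 0},
  {"hand": 0, "delta_pos": [1.2, 7, 2], "roll": 0},
  {"hand": 0, "delta_pos": [1.8, 10.2, 1.8], "roll": 0},
  {"hand": 0, "delta_pos": [1.8, 10.2, 1.4], "roll": 0},
  {"hand": 0, "delta_pos": [1.8, 10.2, 0.8], "roll": 0},
  {"hand": 0, "delta_pos": [1.8, 10.2, 0.4], "roll": 0},
  {"hand": 0, "delta_pos": [1.8, 10.2, 0.1], "roll": 0},
  {"hand": 0, "delta_pos": [1.8, 10.2, -0.1], "roll": 0},
  {"hand": 0, "delta_pos": [1.8, 10.2, -0.2], "roll": 0},
  {"hand": 0, "delta_pos": [1.8, 10.2, -0.3], "roll": 0},
  {"hand": 0, "delta_pos": [1.8, 10.2, -0.3], "roll": 0},
])

```text
time: 4.23
tcp_pos: [492.9, -8.3, 116.9]
tcp_rot: [-2.351, 1.57, 0.62]
wrist_force: [-0.3, -0.2, -0.1]
opening: -0.003
```

Flap b sinks with almost no force, so it is the unlatched one. I'll push on down.

Call:
jog_arm([
  {"hand": 0, "delta_pos": [0, 0, -0.3], "roll": 0},
  {"hand": 0, "delta_pos": [0, 0, -0.6], "roll": 0},
  {"hand": 0, "delta_pos": [0, 0, -0.9], "roll": 0},
  {"hand": 0, "delta_pos": [0, 0, -1.2], "roll": 0},
  {"hand": 0, "delta_pos": [0, 0, -1.5], "roll": 0},
  {"hand": 0, "delta_pos": [0, 0, -1.8], "roll": 0},
  {"hand": 0, "delta_pos": [0, 0, -2], "roll": 0},
])

```text
time: 4.82
tcp_pos: [492.7, -8.2, 96.4]
tcp_rot: [-1.518, 1.57, 1.452]
wrist_force: [0.5, -1.3, 2.0]
opening: -0.004
```

Call:
jog_arm([
  {"hand": 0, "delta_pos": [0, 0, -0.3], "roll": 0},
  {"hand": 0, "delta_pos": [0, 0, -0.6], "roll": 0},
  {"hand": 0, "delta_pos": [0, 0, -0.8], "roll": 0},
  {"hand": 0, "delta_pos": [0, 0, -0.9], "roll": 0},
  {"hand": 0, "delta_pos": [0, 0, -1.0], "roll": 0},
  {"hand": 0, "delta_pos": [0, 0, -1.0], "roll": 0},
])

```text
time: 5.32
tcp_pos: [492.3, -8.1, 88.0]
tcp_rot: [-0.871, 1.57, 2.1]
wrist_force: [-3.7, 0.7, 15.3]
opening: -0.0
```

The force rose to 15 N with the tip at about 69 mm, where I worked out the stop should be. I'll withdraw straight up and then clear the view.

Call:
jog_arm([
  {"hand": 0, "delta_pos": [0, 0, 1.5], "roll": 0},
  {"hand": 0, "delta_pos": [0, 0, 4], "roll": 0},
  {"hand": 0, "delta_pos": [0, 0, 7], "roll": 0},
  {"hand": 0, "delta_pos": [0, 0, 10], "roll": 0},
  {"hand": 0, "delta_pos": [-3, 0, 13], "roll": 0},
  {"hand": 0, "delta_pos": [-6, 0, 15], "roll": 0},
  {"hand": 0, "delta_pos": [-10, 0, 17], "roll": 0},
  {"hand": 0, "delta_pos": [-13, 0, 17], "roll": 0},
  {"hand": 0, "delta_pos": [-16, 0, 17], "roll": 0},
  {"hand": 0, "delta_pos": [-18, 0, 17], "roll": 0},
  {"hand": 0, "delta_pos": [-18, 0, 17], "roll": 0},
  {"hand": 0, "delta_pos": [-18, 0, 17], "roll": 0},
])

```text
time: 6.32
tcp_pos: [311.5, -8.0, 257.8]
tcp_rot: [-2.436, 1.57, 0.534]
wrist_force: [0.5, 0.3, 0.2]
opening: 0.004
```

```bash
python3 - <<'E'
from h import *
im=camera("scene")[:,:,::-1];cv2.imwrite("pics/s2.png",cv2.resize(im[150:420,90:450],None,fx=2.2,fy=2.2))
print(state()["tcp_pos"],state()["wrist_force"])
a=cv2.imread("pics/scene0.png")
print([blob("scene",im,p) for p in [(357,232),(269,279),(221,304)]])
# cylinder-top drift check by template match, bystanders
for n,(x,y) in dict(jar=(378,275),tin=(285,333),bottle=(415,225),cone=(181,365),brush=(155,325),tape=(130,290),tray=(377,182)).items():
    t=a[y-15:y+16,x-15:x+16];r=cv2.matchTemplate(im[y-25:y+26,x-25:x+26],t,cv2.TM_CCOEFF_NORMED);_,v,_,l=cv2.minMaxLoc(r);print(n,l[0]-10,l[1]-10,round(v,2))
E
```

```text
[312.62467634  -8.16665851 257.95057596] [0.89786157 0.47600103 0.44512272]
[(array([357.13333333, 231.99047619]), np.int32(105)), (array([269.1484375, 278.6875   ]), np.int32(128)), (array([221.1119403 , 304.39552239]), np.int32(134))]
jar 0 0 0.99
tin -7 7 0.44
bottle 0 0 1.0
cone 0 0 1.0
brush 0 0 1.0
tape 0 0 1.0
tray 0 0 1.0
```

View pics/s2.png

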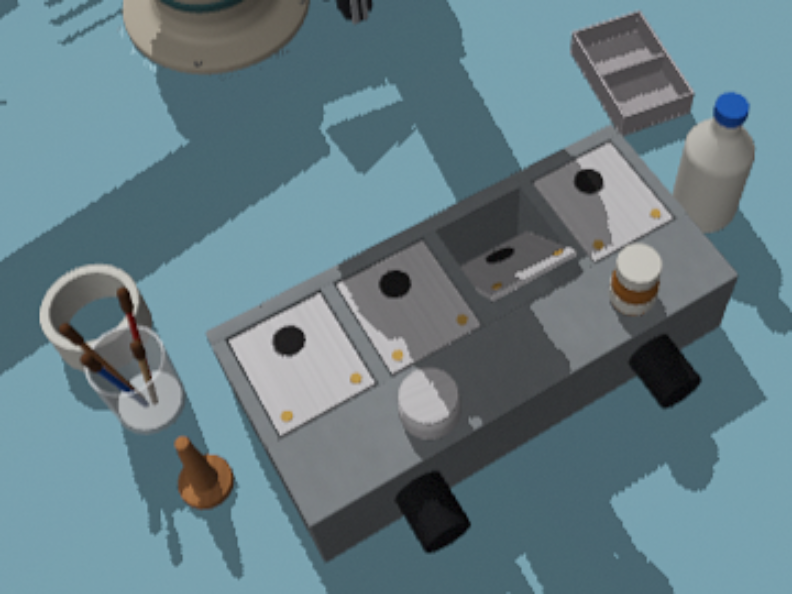

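Flap b stands open with its pad at about (500,256) in the crop, and the other three flaps are shut. The tin's centre is still at about (285,333) in the full image, so the poor template match comes from a changed shadow. I'll check the open angle, then hand in.

```bash
python3 - <<'E'
from h import *
i=camera_info("scene");p=np.array([493,-7,0]);ux=np.array([.986,-.168,0])
for th in(.5,.62,.7,.75):
    c,s=np.cos(th),np.sin(th);P=p+ux*(44-44*c-5*s)+[0,0,97-44*s+5*c]
    print(th,cv2.projectPoints(P[None],i["rvec"],i["tvec"],i["K"],None)[0].ravel().round(1))
print(blob("scene",camera("scene"),(317,266),8))
job_done()
E
```

```text
0.5 [315.1 261. ]
0.62 [315.6 263. ]
0.7 [316.1 264.5]
0.75 [316.4 265.4]
(array([316.83333333, 265.64583333]), np.int32(48))
the job is handed in; nothing more can be done
```

Flap b, the second from the +y end, was the unlatched one. I pushed it down to its stop, left it standing open, and handed the job in.

- **Finding the flap:** I pressed pads d, c and b in turn with the fingers shut. d and c held firm at about 20 N and 25 N. b sank about 4 mm with almost no force, so I didn't press a.
- **Opening it:** I pushed b on down against about 2 N until the force rose to 15 N with the fingertips at about 69 mm, where I expected the stop. Then I lifted straight out and drew back clear.
- **Final checks:**
  - **Open flap:** its pad appears at pixel (316.8, 265.6); a fully open flap (0.75 rad) should put it at (316.4, 265.4).
  - **Other flaps:** the other three pads are within half a pixel of where they started.
  - **Bystanders:** all showed no shift except the tin, whose template match failed (score 0.44). Its lighting had changed, and by eye its centre is still at about (285, 333).
  - **Arm and time:** the arm is touching nothing, and the clock read about 6.4 s of the 42 s allowed.

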